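# Find the denture pot's own lid and snap it on

### The arm

A 6-joint arm with a two-finger parallel gripper is mounted at the origin on the work surface. World frame = base frame: x ahead of the robot, y to its left, z up, the work surface at z = 0. Lengths are in m, angles in rad, forces in N, time in s.
With the tool pointing down it reaches from about 0.375 to 0.925 m from the base axis. Payload 5.7 kg.
Tool frame: the origin (TCP) lies on the centre line of the jaws, within the pads' length; the fingertips stand r.finger_overhang ahead of it and the grasp point (between the pads) lies 5 mm behind it (r.finger_overhang is the distance from the TCP to the fingertips, in m); x points along the fingers, y is the direction in which the jaws open and shut, and the axes are right-handed (so a half turn about x gives the same grasp; the last joint's range is limited). The gripper opens to 85 mm and grips with 20 to 120 N. Pads are 22 mm wide; open, the fingers measure 114 mm over their backs; the gripper's body (76 mm by 85 mm) begins 54 mm behind the grasp point. The pads swing forward as they close: fully open they stand 13 mm farther back than shut.
Start: joints at [-1.435, 0.359, 1.51, -0, 1.272, -0.115], TCP at [0.149, -0.581, 0.245] pointing down, gripper open.
Joint ranges: [-2.97, 2.97], [-1.01, 2.36], [0.21, 2.38], [-0.96, 4.11], [0.2, 2.71], [-2.98, 2.98]. Speed limits (rad/s): [2.39, 2.39, 3.14, 3.14, 3.14, 3.14].

### API

Orientations are given as [roll, pitch, yaw] about the fixed x, y, z axes, in that order (R = Rz(yaw) Ry(pitch) Rx(roll)).
In Python, from bench import r, camera, camera_info gives the robot as it stands. The module is installed in compiled form; this text tells all that it offers.
- The arm moves only by the shell command python3 -m crank 'ROWS' [FORCE]. ROWS is JSON, a list of rows, each an object of numbers: "ax", "ay", "az": the turn, a rotation vector about the tool's x, y, z in rad; "x", "y", "z": the shift along the tool's x, y, z in mm; "grip": the finger opening in mm, from 0 to 85.4. In form: [{"ax": .., "ay": .., "az": .., "x": .., "y": .., "z": .., "grip": ..}, ...]. A call has 1 to 8 rows; each row shifts and turns the commanded pose from where the row before left it, along the tool's axes as they then stand; what a row does not reach is not made up. A row lasts 1/10 s, in which the tool goes at most 50 mm and 8.59 degrees, less where a joint would pass 70% of its speed; a pose out of reach is approached as far as the arm can. A call is refused whole if a number of a shift passes 50 or a number of a turn 0.15, either way. A call with a gripper value outside its range is refused whole. The fingers move at their own pace and stop on an object; FORCE is the grip in N (left out, the last holds). Time passes only in rows, so rows that do not move let the fingers close. It gives the time, the measured TCP pose, the force and the opening at its end, in the units of the state.
- r.sense(): the state, without advancing time (a new reading comes with each control period).
- camera(name): name is "side" or "top"; returns the picture (420x560x3 uint8, red, green, blue); there is no depth.
- camera_info(name): a dict with "fx", "fy", "cx", "cy" (pixels), "origin" and "orientation" of the camera in the world. Camera axes: x right, y up, looking along -z (the intrinsics and any distortion apply to the point x, -y, -z); pixel columns grow to the right and rows downward; lengths in m; the calibration is good to about 2 mm. A picture is of the moment at which its call begins. camera_info takes no time and is no camera call.
- r.hand_in(): hands the job in, once; it reports no verdict.
The state is a dict: "time_s": time; "q": joint angles; "qvel": joint speeds; "tau": joint torques, N m; "eef_pos": TCP position; "tcp_rot": TCP orientation; "contact_force": force on the tool from outside, world axes, zero at the start; "moment": the same for the moment, N m; "gripper_width": finger opening in m.
Only numpy, scipy, OpenCV 4.12 (cv2) and the standard library are available. Lean on these libraries where they do the work, as an engineer would, in place of code of your own. Each camera call takes 0.05 s, during which the arm holds its last target. There are 200 camera calls.

### The job

Close the open navy denture pot on the windowsill: of the three look-alike navy lids standing about, pick the one whose size fits the pot's mouth, set it on the pot and press it down until it snaps fully home, flange on the rim all round. The two lids that do not fit must end up on the sill, out of the pot and off it.

Things in the scene. Friction and masses are not known exactly. Their poses are not given: they have to be found in the camera images.
- pot_rim (a point): Centre of the navy pot's mouth at rim height (100 mm up), z up. Fixed; 76 mm across, mouth 64 mm. Four sprung balls inside narrow it to 55 mm: the right lid rests on them, flange about 11 mm above the rim; about 6 N down on its knob snaps it home, flange on the rim (lid centre 3 mm, knob top 28 mm above rim). Too small drops in, too big stays up. The plug's taper centres a lid set down up to 8 mm off.
- lid_60_mid (a point): Centre (on the axis, half-way up) of the navy lid with a round flange 60 mm across; 50 mm tall, z up, standing on its plug. Plug 22 mm tall, 32 mm across at the foot, widening over 11 mm to a bead 44 mm across; flange 5 mm thick, its underside 3 mm below this point; on top a round knob 24 mm across, from 2 to 25 mm above this point. Yaw does not matter.
- lid_80_mid (a point): Centre (on the axis, half-way up) of the navy lid with a round flange 80 mm across; 50 mm tall, z up, standing on its plug. Plug 22 mm tall, 42 mm across at the foot, widening over 11 mm to a bead 60 mm across; flange 5 mm thick, its underside 3 mm below this point; on top a round knob 24 mm across, from 2 to 25 mm above this point. Yaw does not matter.
- lid_100_mid (a point): Centre (on the axis, half-way up) of the navy lid with a round flange 100 mm across; 50 mm tall, z up, standing on its plug. Plug 22 mm tall, 60 mm across at the foot, widening over 11 mm to a bead 78 mm across; flange 5 mm thick, its underside 3 mm below this point; on top a round knob 24 mm across, from 2 to 25 mm above this point. Yaw does not matter.
There are look-alikes about, which are no part of the job. Leave any green or yellow look-alike of the part that bears lid_60_mid alone.

How it is judged:
By the outcome, as a careful person would: the job done as asked, in the order asked, and still so for the second after the job is handed in, with the robot touching nothing.
It also fails if it takes over 42 s, if anything falls off the work surface, if the arm or the gripper's body presses on something with over 40 N, if the wrist force passes 120 N, or if a joint passes its speed limit or range.

## Working session

There is one attempt and no reset: what is moved stays moved. The work goes in short steps, Python scripts to look and compute and a shell command to move; the robot and the scene stay as the last step left them, time stands still between calls to the robot, and variables do not carry over. Pictures are saved under pics/ and viewed, on a budget of 10 in all, crops included, one or two more only if the job needs it, and the job is handed in when it is done.

```bash
mkdir -p pics
python3 - <<'E'
from bench import r,camera,camera_info
import cv2,numpy as np
for n in("side","top"):
    im=camera(n); cv2.imwrite(f"pics/{n}0.png",im[...,::-1]); np.save(f"pics/{n}0.npy",im); print(n,camera_info(n))
print(r.sense(), r.finger_overhang)
E
```

```text
side {'fx': 435.7837779767714, 'fy': 435.7837779767714, 'cx': 280.15238724885353, 'cy': 208.91263469724115, 'origin': array([0.38995942, 0.6510414 , 0.54929424]), 'orientation': array([ 1.0070756 ,  0.02312147, -2.93994196])}
top {'fx': 514.3776864684725, 'fy': 514.3776864684725, 'cx': 280.3619654826391, 'cy': 205.37422693576838, 'origin': array([ 0.45467262, -0.02021953,  1.12368208]), 'orientation': array([ 0.07216993,  0.01874899, -1.55279467])}
{'time_s': 0.1, 'q': array([-1.43507453e+00,  3.59389076e-01,  1.51130842e+00,  1.31225167e-05,
        1.27250103e+00, -1.15087126e-01]), 'qvel': array([ 0.0007724 , -0.00126562, -0.00058991, -0.00025893,  0.00077047,
        0.00187315]), 'tau': array([ 1.85305148e-04, -5.28651559e+01, -2.79350173e+01, -2.18432383e-04,
        5.05691220e-03,  3.16619818e-06]), 'eef_pos': array([ 0.14883839, -0.58065015,  0.24456977]), 'tcp_rot': array([-1.69369015,  1.56919041,  1.69870756]), 'contact_force': array([ 1.05094093,  0.19346203, -0.28317801]), 'moment': array([-0.02450072,  0.03199415,  0.03793212]), 'gripper_width': 0.08566802191502366} 0.014
```

View pics/top0.png

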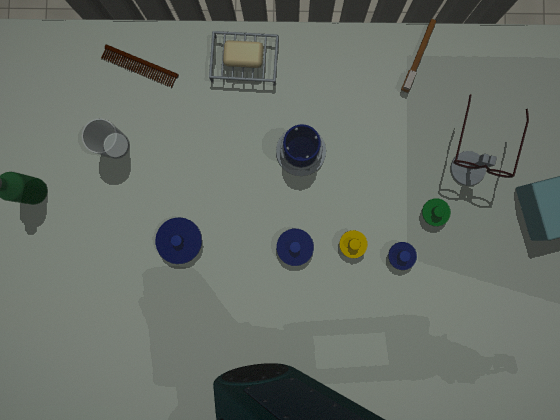

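View pics/side0.png

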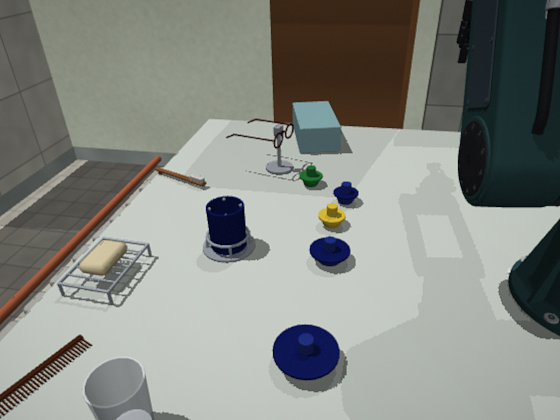

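Top view: the navy round things are the large lid (179,241), middle lid (295,247), small lid (402,256) and open pot (302,145). Yellow (353,244) and green (435,212) are look-alikes to leave alone. The middle one should be lid_80 (60 mm bead against a 64 mm mouth with 55 mm balls), so I'll measure and check it in a crop.

```bash
cat > h.py <<'E'
import numpy as np,cv2
from scipy.spatial.transform import Rotation as R
from bench import camera_info
def ray(n,u,v):
    c=camera_info(n); d=np.array([(u-c["cx"])/c["fx"],-(v-c["cy"])/c["fy"],-1])
    return np.array(c["origin"]),R.from_euler("xyz",c["orientation"]).apply(d)
def onz(n,u,v,z):
    o,d=ray(n,u,v); return o+d*(z-o[2])/d[2]
def proj(n,p):
    c=camera_info(n); q=R.from_euler("xyz",c["orientation"]).inv().apply(np.array(p)-c["origin"])
    return np.array([c["cx"]-c["fx"]*q[0]/q[2], c["cy"]+c["fy"]*q[1]/q[2]])
def circ(P):
    A=np.c_[2*P,np.ones(len(P))]; s=np.linalg.lstsq(A,(P**2).sum(1),rcond=None)[0]
    return s[:2],2*np.sqrt(s[2]+s[:2]@s[:2])
def navy(im):
    h=cv2.cvtColor(im,cv2.COLOR_RGB2HSV); return cv2.inRange(h,(110,130,30),(130,255,255))
def blobs(n,im):
    cs=cv2.findContours(navy(im),cv2.RETR_EXTERNAL,cv2.CHAIN_APPROX_NONE)[0]
    return [c[:,0,:].astype(float) for c in cs if cv2.contourArea(c)>150]
E
python3 - <<'E'
from h import *
for n in("top","side"):
    im=np.load(f"pics/{n}0.npy")
    for c in blobs(n,im):
        m=c.mean(0); 
        for z in(.025,.1):
            P=np.array([onz(n,u,v,z)[:2] for u,v in c]); H=cv2.convexHull(P.astype(np.float32))[:,0]
            ce,d=circ(P); print(n,m.round(),z,ce.round(4),"d",round(d*1e3,1), "resid mm",round(1e3*np.std(np.linalg.norm(P-ce,axis=1)),2))
t=np.load("pics/top0.npy")[...,::-1]; s=np.load("pics/side0.npy")[...,::-1]
a=cv2.resize(t[105:275,240:430],None,fx=2.1,fy=2.1,interpolation=2); b=cv2.resize(s[185:280,190:365],(400,a.shape[0]),interpolation=2)
cv2.imwrite("pics/crop0.png",np.hstack([a,b]))
E
```

```text
top [402. 255.] 0.025 [ 0.4318 -0.2577] d 55.8 resid mm 0.57
top [402. 255.] 0.1 [ 0.4333 -0.2415] d 52.0 resid mm 0.54
top [295. 247.] 0.025 [ 0.4462 -0.0298] d 75.5 resid mm 0.61
top [295. 247.] 0.1 [ 0.4468 -0.0292] d 70.4 resid mm 0.57
top [178. 240.] 0.025 [0.4554 0.2194] d 96.2 resid mm 0.58
top [178. 240.] 0.1 [0.4553 0.203 ] d 89.7 resid mm 0.54
top [301. 142.] 0.025 [ 0.6708 -0.0411] d 77.3 resid mm 0.6
top [301. 142.] 0.1 [ 0.656  -0.0397] d 72.0 resid mm 0.56
side [306. 352.] 0.025 [0.4522 0.2195] d 98.1 resid mm 0.6
side [306. 352.] 0.1 [0.4433 0.2812] d 84.1 resid mm 0.51
side [329. 250.] 0.025 [ 0.4433 -0.0275] d 81.1 resid mm 2.57
side [329. 250.] 0.1 [0.4357 0.0695] d 69.5 resid mm 2.2
side [226. 219.] 0.025 [ 0.678  -0.1018] d 150.1 resid mm 19.98
side [226. 219.] 0.1 [0.6368 0.0059] d 128.7 resid mm 17.13
side [346. 192.] 0.025 [ 0.4298 -0.2567] d 76.4 resid mm 9.45
side [346. 192.] 0.1 [ 0.4241 -0.1269] d 65.4 resid mm 8.1
```

View pics/crop0.png

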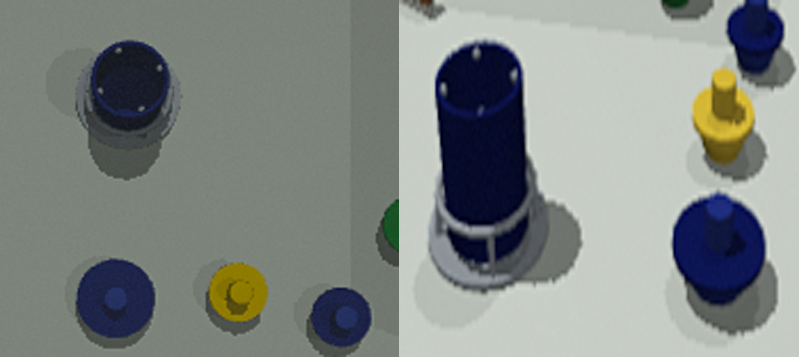

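The crop shows the open pot with its four balls, the middle navy lid at top (295,247), and yellow and small navy lids to its right. With the same ~4 mm edge bias on each, the diameters read 60, 80, 100 and 76 mm, so the middle lid is lid_80. I'll cross-check with the side view and plan the moves in tool axes.

```bash
cat >> h.py <<'E'
def tool(s): return R.from_euler("xyz",s["tcp_rot"]).as_matrix()
def delta(s,p): return (1e3*tool(s).T@(np.array(p)-s["eef_pos"])).round(1)
E
python3 - <<'E'
from h import *
from bench import r
s=r.sense(); print(tool(s).round(3))
print("pot side",onz("side",225,205.8,.1),"proj of top est",proj("side",(.656,-.0397,.1)))
print("lid80 side proj knob top",proj("side",(.4462,-.0298,.05)),"flange",proj("side",(.4462,-.0298,.025)))
# side-view lid80: horizontal extent of blob -> axis column
im=np.load("pics/side0.npy")
for c in blobs("side",im): print(c.mean(0).round(),"cols",c[:,0].min(),c[:,0].max(),"rows",c[:,1].min(),c[:,1].max())
for x,y in((.4318,-.2577),(.4462,-.0298),(.656,-.0397)):
  ctr=np.array([x,y,.1 if x>.6 else .025]); rad={.4318:.03,.4462:.04,.656:.038}[x]
  Q=np.array([proj("side",ctr+[rad*np.cos(a),rad*np.sin(a),0]) for a in np.linspace(0,6.28,60)]); print("exp cols",Q[:,0].min(),Q[:,0].max(),"rows",Q[:,1].min(),Q[:,1].max())
for p in((.4455,-.0295,.16),): print(delta(s,p))
E
```

```text
[[-0.     0.248 -0.969]
 [ 0.002 -0.969 -0.248]
 [-1.    -0.002 -0.   ]]
pot side [ 0.65170987 -0.03680188  0.1       ] proj of top est [223.36544869 204.8443388 ]
lid80 side proj knob top [328.34117632 238.98084972] flange [327.88169397 249.31004954]
[306. 352.] cols 273.0 338.0 rows 325.0 379.0
[329. 250.] cols 310.0 349.0 rows 237.0 265.0
[226. 219.] cols 206.0 245.0 rows 197.0 244.0
[346. 192.] cols 334.0 357.0 rows 182.0 203.0
exp cols 331.7563659176217 357.1880132744264 rows 185.98212707095823 198.63613359244943
exp cols 307.412145406842 348.54030236959284 rows 237.2543301188407 262.3504427862848
exp cols 203.92345366708494 242.67691543473327 rows 195.05182827917358 215.3930363355994
[  85.4 -460.1 -424.1]
```

Both views agree to about 3–4 mm with a consistent bias, so I'm using the mean: lid80 (0.4447,-0.029) and pot (0.6537,-0.0385). Moving above the lid.

```bash
python3 -m crank '[{"y":-33,"z":-30,"grip":50},{"y":-33,"z":-30,"grip":50},{"y":-33,"z":-30,"grip":50},{"y":-33,"z":-30,"grip":50},{"y":-33,"z":-30,"grip":50},{"y":-33,"z":-30,"grip":50},{"y":-33,"z":-30,"x":5,"grip":50},{"y":-33,"z":-30,"x":5,"grip":50}]' 40
python3 - <<'E'
from h import *
from bench import r
s=r.sense(); print(s["eef_pos"],delta(s,(.4447,-.029,.12)),s["q"].round(2))
E
```

```text
[ 0.14883839 -0.58065015  0.24456977] [ 125.4 -460.8 -423.5] [-1.44  0.36  1.51  0.    1.27 -0.12]$[0]: bad value
```

```bash
python3 -m crank '[{"ax":0,"ay":0,"az":0,"x":0,"y":-33,"z":-30,"grip":50},{"ax":0,"ay":0,"az":0,"x":0,"y":-33,"z":-30,"grip":50},{"ax":0,"ay":0,"az":0,"x":0,"y":-33,"z":-30,"grip":50},{"ax":0,"ay":0,"az":0,"x":0,"y":-33,"z":-30,"grip":50},{"ax":0,"ay":0,"az":0,"x":0,"y":-33,"z":-30,"grip":50},{"ax":0,"ay":0,"az":0,"x":0,"y":-33,"z":-30,"grip":50},{"ax":0,"ay":0,"az":0,"x":5,"y":-33,"z":-30,"grip":50},{"ax":0,"ay":0,"az":0,"x":5,"y":-33,"z":-30,"grip":50}]' 40
python3 - <<'E'
from h import *
from bench import r
s=r.sense(); print(s["eef_pos"],delta(s,(.4447,-.029,.12)),s["q"].round(2))
E
```

```text
time_s: 0.9
eef_pos: [0.3163, -0.2642, 0.2352]
tcp_rot: [2.709, 1.57, -0.182]
contact_force: [0.8, -0.7, -0.1]
gripper_width: 0.05
[ 0.31626654 -0.26420801  0.23518818] [ 115.2 -196.1 -182.6] [-0.86  0.09  1.9   0.    1.15  0.46]
```

```bash
python3 -m crank '[{"ax":0,"ay":0,"az":0,"x":10,"y":-28,"z":-26,"grip":50},{"ax":0,"ay":0,"az":0,"x":10,"y":-28,"z":-26,"grip":50},{"ax":0,"ay":0,"az":0,"x":10,"y":-28,"z":-26,"grip":50},{"ax":0,"ay":0,"az":0,"x":15,"y":-28,"z":-26,"grip":50},{"ax":0,"ay":0,"az":0,"x":20,"y":-28,"z":-26,"grip":50},{"ax":0,"ay":0,"az":0,"x":20,"y":-28,"z":-26,"grip":50},{"ax":0,"ay":0,"az":0,"x":25,"y":-28,"z":-26,"grip":50},{"ax":0,"ay":0,"az":0,"x":0,"y":0,"z":0,"grip":50}]'
python3 - <<'E'
from h import *
from bench import r,camera
s=r.sense(); print(s["eef_pos"],tool(s).round(3),delta(s,(.4447,-.029,.043)),s["q"].round(2))
im=camera("side"); np.save("pics/side1.npy",im); t=camera("top")
print(proj("side",s["eef_pos"]+[0,0,-.014]),proj("side",(.4447,-.029,.05)))
a=cv2.resize(im[130:300,240:420],None,fx=2.2,fy=2.2,interpolation=2);b=cv2.resize(t[160:330,210:390],None,fx=2.2,fy=2.2,interpolation=2)
cv2.imwrite("pics/crop1.png",np.hstack([a,b])[...,::-1])
E
```

```text
time_s: 1.7
eef_pos: [0.4433, -0.0272, 0.1227]
tcp_rot: [-0.761, 1.567, 2.636]
contact_force: [-0.4, 0.6, 0.3]
gripper_width: 0.0498
[ 0.44326378 -0.02718806  0.12273937] [[-0.004  0.252 -0.968]
 [ 0.002 -0.968 -0.252]
 [-1.    -0.003  0.003]] [79.7  2.4 -1.2] [-0.22  0.31  1.97  0.    0.87  1.1 ]
[330.91910348 214.2678191 ] [329.07541585 239.30222506]
```

View pics/crop1.png

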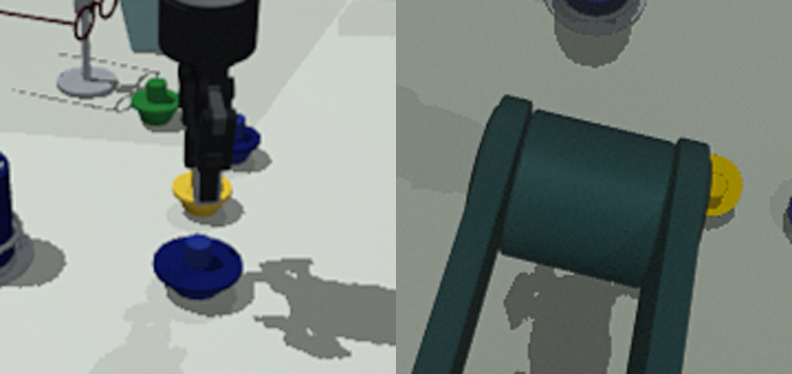

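Side crop: the near finger tip sits at side px (334,222), over the knob at (330,238), as projected. The top view is hidden by the arm. Descending and gripping.

```bash
python3 -m crank '[{"ax":0,"ay":0,"az":0,"x":25,"y":2,"z":0,"grip":50},{"ax":0,"ay":0,"az":0,"x":25,"y":0,"z":0,"grip":50},{"ax":0,"ay":0,"az":0,"x":18,"y":0,"z":0,"grip":50},{"ax":0,"ay":0,"az":0,"x":10,"y":0,"z":0,"grip":50},{"ax":0,"ay":0,"az":0,"x":0,"y":0,"z":0,"grip":50},{"ax":0,"ay":0,"az":0,"x":0,"y":0,"z":0,"grip":15},{"ax":0,"ay":0,"az":0,"x":0,"y":0,"z":0,"grip":15},{"ax":0,"ay":0,"az":0,"x":0,"y":0,"z":0,"grip":15}]' 50; python3 -m crank '[{"ax":0,"ay":0,"az":0,"x":0,"y":0,"z":0,"grip":15},{"ax":0,"ay":0,"az":0,"x":0,"y":0,"z":0,"grip":15},{"ax":0,"ay":0,"az":0,"x":0,"y":0,"z":0,"grip":15}]' 50
```

```text
time_s: 2.6
eef_pos: [0.4448, -0.0331, 0.0483]
tcp_rot: [2.624, 1.569, -0.267]
contact_force: [-1.1, -1.8, 4.4]
gripper_width: 0.0218
time_s: 2.9
eef_pos: [0.4449, -0.0331, 0.0482]
tcp_rot: [2.549, 1.569, -0.341]
contact_force: [-1.5, -1.3, 7.3]
gripper_width: 0.0222
```

The force and offset suggest the tips touch the flange. Lifting a little, then checking the hold.

```bash
python3 -m crank '[{"ax":0,"ay":0,"az":0,"x":-10,"y":0,"z":0,"grip":15},{"ax":0,"ay":0,"az":0,"x":-20,"y":0,"z":0,"grip":15},{"ax":0,"ay":0,"az":0,"x":-30,"y":0,"z":0,"grip":15},{"ax":0,"ay":0,"az":0,"x":-30,"y":0,"z":0,"grip":15},{"ax":0,"ay":0,"az":0,"x":0,"y":0,"z":0,"grip":15},{"ax":0,"ay":0,"az":0,"x":0,"y":0,"z":0,"grip":15}]' 60;  python3 - <<'E'
from h import *
from bench import r,camera
s=r.sense(); print(s["eef_pos"],tool(s).round(3))
im=camera("side"); np.save("pics/side2.npy",im)
print(proj("side",s["eef_pos"]+[0,0,-.014]))
cv2.imwrite("pics/crop2.png",cv2.resize(im[130:300,190:420],None,fx=3,fy=3,interpolation=2)[...,::-1])
E
```

```text
time_s: 3.5
eef_pos: [0.4445, -0.0328, 0.1383]
tcp_rot: [2.737, 1.568, -0.154]
contact_force: [0.9, 0.4, -0.1]
gripper_width: 0.0215
[ 0.44450119 -0.03279104  0.13825991] [[ 0.002  0.248 -0.969]
 [-0.    -0.969 -0.248]
 [-1.     0.001 -0.002]]
[330.8929192  205.49457218]
```

View pics/crop2.png

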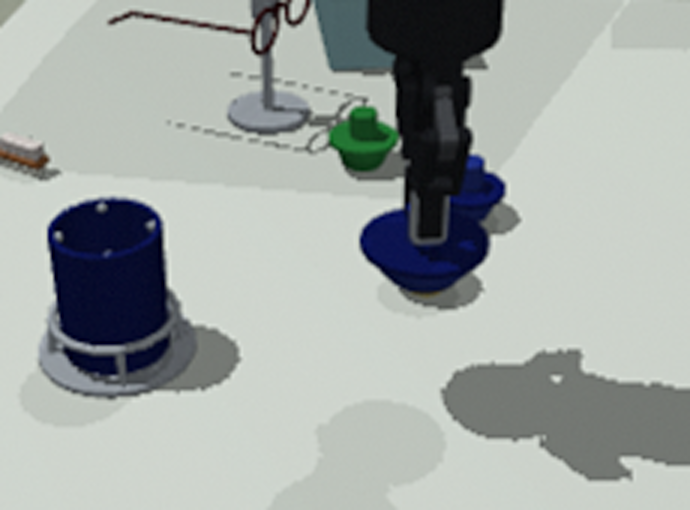

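The lid is held by its knob, level, centred at side px (331,211) as projected for the TCP (331). The pot rim shows at about (226,206), also agreeing. Raising and carrying over the pot.

```bash
python3 -m crank '[{"ax":0,"ay":0,"az":0,"x":-25,"y":0,"z":0,"grip":15},{"ax":0,"ay":0,"az":0,"x":-20,"y":0,"z":0,"grip":15},{"ax":0,"ay":0,"az":0,"x":0,"y":9,"z":-32,"grip":15},{"ax":0,"ay":0,"az":0,"x":0,"y":9,"z":-32,"grip":15},{"ax":0,"ay":0,"az":0,"x":0,"y":9,"z":-32,"grip":15},{"ax":0,"ay":0,"az":0,"x":0,"y":9,"z":-32,"grip":15},{"ax":0,"ay":0,"az":0,"x":0,"y":9,"z":-32,"grip":15},{"ax":0,"ay":0,"az":0,"x":0,"y":9,"z":-32,"grip":15}]'; python3 -m crank '[{"ax":0,"ay":0,"az":0,"x":0,"y":2,"z":-6,"grip":15},{"ax":0,"ay":0,"az":0,"x":0,"y":0,"z":0,"grip":15},{"ax":0,"ay":0,"az":0,"x":0,"y":0,"z":0,"grip":15}]'
python3 - <<'E'
from h import *
from bench import r,camera
s=r.sense(); print(s["eef_pos"],tool(s).round(3),delta(s,(.653,-.0385,.159)))
im=camera("side"); np.save("pics/side3.npy",im);t=camera("top")
print(proj("side",s["eef_pos"]+[0,0,-.023]))
a=cv2.resize(im[90:270,140:320],None,fx=2.2,fy=2.2,interpolation=2);b=cv2.resize(t[60:240,210:390],None,fx=2.2,fy=2.2,interpolation=2)
cv2.imwrite("pics/crop3.png",np.hstack([a,b])[...,::-1])
E
```

```text
time_s: 4.35
eef_pos: [0.6435, -0.0372, 0.1801]
tcp_rot: [-0.446, 1.567, 2.946]
contact_force: [0.4, -0.9, 0.2]
gripper_width: 0.0216
time_s: 4.65
eef_pos: [0.6477, -0.0376, 0.1809]
tcp_rot: [-0.429, 1.567, 2.963]
contact_force: [-0.1, 0.8, -0.3]
gripper_width: 0.0215
[ 0.64772579 -0.03763639  0.18085442] [[-0.004  0.248 -0.969]
 [ 0.001 -0.969 -0.248]
 [-1.    -0.002  0.004]] [21.8  2.2 -5. ]
[224.37431247 179.79480048]
```

View pics/crop3.png

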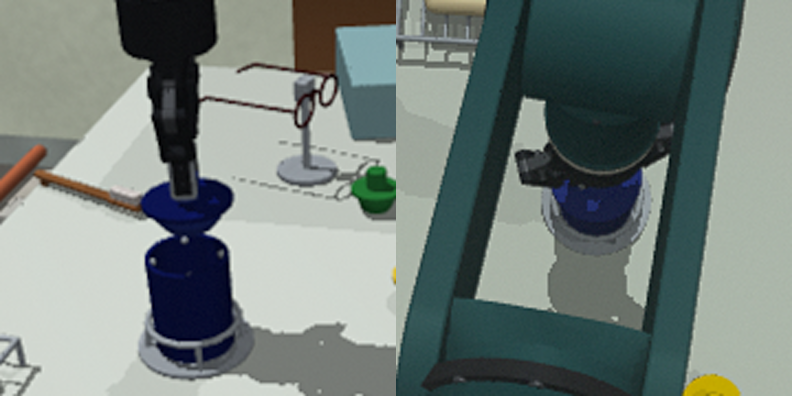

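Side crop: the lid (225,180) is over the pot (226,206). Allowing for the vertical's ~3 px lean, x needs +5 mm, matching the plan. Correcting, then descending to just above the balls.

```bash
python3 -m crank '[{"ax":0,"ay":0,"az":0,"x":0,"y":2,"z":-5,"grip":15},{"ax":0,"ay":0,"az":0,"x":10,"y":0,"z":0,"grip":15},{"ax":0,"ay":0,"az":0,"x":10,"y":0,"z":0,"grip":15},{"ax":0,"ay":0,"az":0,"x":10,"y":0,"z":0,"grip":15},{"ax":0,"ay":0,"az":0,"x":5,"y":0,"z":0,"grip":15},{"ax":0,"ay":0,"az":0,"x":5,"y":0,"z":0,"grip":15},{"ax":0,"ay":0,"az":0,"x":0,"y":0,"z":0,"grip":15}]'; python3 -m crank '[{"ax":0,"ay":0,"az":0,"x":3,"y":0,"z":0,"grip":15},{"ax":0,"ay":0,"az":0,"x":3,"y":0,"z":0,"grip":15},{"ax":0,"ay":0,"az":0,"x":0,"y":0,"z":0,"grip":15}]'; python3 -c "
from h import *
from bench import r
s=r.sense();print(s['eef_pos'],tool(s)[:,0])"
```

```text
time_s: 5.45
eef_pos: [0.6545, -0.0385, 0.1413]
tcp_rot: [-0.467, 1.569, 2.925]
contact_force: [0.1, 0.4, -0.8]
gripper_width: 0.0217
time_s: 5.75
eef_pos: [0.6553, -0.0394, 0.1367]
tcp_rot: [1.681, 1.569, -1.21]
contact_force: [-0.7, -3.8, 1.4]
gripper_width: 0.0217
[ 0.6552664  -0.03944921  0.13671876] [ 5.46407608e-04 -1.44701682e-03 -9.99998804e-01]
```

Contact came at the predicted height. Pressing on slowly.

```bash
python3 -m crank '[{"ax":0,"ay":0,"az":0,"x":3,"y":0,"z":0,"grip":15},{"ax":0,"ay":0,"az":0,"x":3,"y":0,"z":0,"grip":15},{"ax":0,"ay":0,"az":0,"x":0,"y":0,"z":0,"grip":15}]'; python3 -m crank '[{"ax":0,"ay":0,"az":0,"x":3,"y":0,"z":0,"grip":15},{"ax":0,"ay":0,"az":0,"x":3,"y":0,"z":0,"grip":15},{"ax":0,"ay":0,"az":0,"x":0,"y":0,"z":0,"grip":15}]'
```

```text
time_s: 6.05
eef_pos: [0.6556, -0.0388, 0.1299]
tcp_rot: [2.752, 1.57, -0.139]
contact_force: [2.1, -1.9, -4.6]
gripper_width: 0.022
time_s: 6.35
eef_pos: [0.6554, -0.0385, 0.1262]
tcp_rot: [2.722, 1.57, -0.169]
contact_force: [-3.8, -1.0, 14.0]
gripper_width: 0.0213
```

TCP z is 0.1262, exactly the predicted home height, with a firm 14 N stop after the snap (−4.6 N). Releasing, lifting clear and checking.

```bash
python3 -m crank '[{"ax":0,"ay":0,"az":0,"x":1,"y":0,"z":0,"grip":15},{"ax":0,"ay":0,"az":0,"x":-1,"y":0,"z":0,"grip":50},{"ax":0,"ay":0,"az":0,"x":0,"y":0,"z":0,"grip":50},{"ax":0,"ay":0,"az":0,"x":0,"y":0,"z":0,"grip":50},{"ax":0,"ay":0,"az":0,"x":0,"y":0,"z":0,"grip":50},{"ax":0,"ay":0,"az":0,"x":-10,"y":0,"z":0,"grip":50},{"ax":0,"ay":0,"az":0,"x":-30,"y":0,"z":0,"grip":50},{"ax":0,"ay":0,"az":0,"x":-30,"y":0,"z":0,"grip":50}]';python3 -m crank '[{"ax":0,"ay":0,"az":0,"x":-30,"y":0,"z":0,"grip":50},{"ax":0,"ay":0,"az":0,"x":0,"y":0,"z":30,"grip":50},{"ax":0,"ay":0,"az":0,"x":0,"y":0,"z":40,"grip":50},{"ax":0,"ay":0,"az":0,"x":0,"y":0,"z":40,"grip":50},{"ax":0,"ay":0,"az":0,"x":0,"y":0,"z":40,"grip":50},{"ax":0,"ay":0,"az":0,"x":0,"y":0,"z":30,"grip":50},{"ax":0,"ay":0,"az":0,"x":0,"y":0,"z":0,"grip":50}]'
python3 - <<'E'
from h import *
from bench import r,camera
im=camera("side"); t=camera("top")
print([proj("side",(.654,-.0385,z)) for z in (.1,.105,.128)])
a=cv2.resize(im[160:270,160:300],None,fx=2.8,fy=2.8,interpolation=2);b=cv2.resize(t[90:200,230:370],None,fx=2.8,fy=2.8,interpolation=2)
cv2.imwrite("pics/crop4.png",np.hstack([a,b])[...,::-1])
for n,i in(("side",im),("top",t)):
  for c in blobs(n,i): print(n,c.mean(0).round(),c.min(0),c.max(0))
E
```

```text
time_s: 7.15
eef_pos: [0.6544, -0.0385, 0.1947]
tcp_rot: [-0.523, 1.569, 2.869]
contact_force: [-0.2, -0.2, 0.5]
gripper_width: 0.05
time_s: 7.85
eef_pos: [0.4764, -0.0833, 0.2245]
tcp_rot: [-0.426, 1.568, 2.965]
contact_force: [-0.1, -0.5, -0.7]
gripper_width: 0.0499
[array([224.14947777, 205.24899936]), array([223.91549237, 203.08291075]), array([222.82004587, 192.94196102])]
side [306. 352.] [273. 325.] [338. 379.]
side [225. 218.] [204. 191.] [245. 244.]
side [346. 192.] [334. 182.] [357. 203.]
top [178. 240.] [156. 218.] [200. 263.]
top [301. 142.] [282. 123.] [319. 161.]
```

View pics/crop4.png

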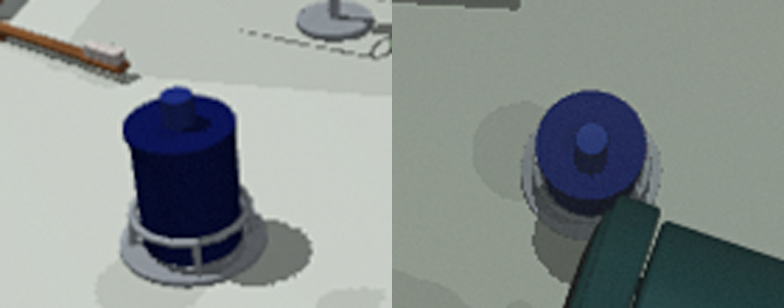

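The lid is down with no gap showing under the flange. The knob top is at side px (223,193) against 192.9 expected for 28 mm above the rim (an unsnapped lid would be near 189). The other lids haven't moved.

```bash
python3 -c "
from bench import r
r.hand_in();print(r.sense()['time_s'])"
```

```text
the job is handed in; nothing more can be done
the job is handed in; nothing more can be done
```

I put the middle navy lid (80 mm flange) on the pot and pressed it home, then released it, moved the arm clear and handed in at about 8 s.

- **Choosing the lid:** the three lids measured about 60, 80 and 100 mm across, once a constant edge bias of about 4 mm was removed. Only the 80 mm lid's bead fits the pot's mouth.
- **Seating:** the hand stopped at z = 0.1262 m, the height I had worked out for a fully seated lid. It met a firm 14 N stop there, after the pull of the snap.
- **Last pictures:** the knob top was within about 1 pixel of its expected place for a lid fully home. The flange looked level with no gap at the rim. The small and large lids were on the sill: the large one unmoved in both views, the small one unmoved in the side view (the arm hid it from the top camera). I never went for the green or yellow look-alikes, and the hand's path only crossed well above them.
- **Disagreements:**
  - The two cameras differed by about 3–4 mm, so I used the mean.
  - The jaws read 21.5 mm on the 24 mm knob, but the grip held firmly.
  - I did not do a second press with closed fingers after letting go.

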